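# Set the strap cutter's fence to its index and lock it

## Robot

A 7-joint arm with a two-finger parallel gripper is mounted at the origin on the work surface. World frame = base frame: x ahead of the robot, y to its left, z up, the work surface at z = 0. Lengths are in m, angles in rad, forces in N, time in s.
With the tool pointing down it reaches from about 0.425 to 0.925 m from the base axis. Payload 6.8 kg.
Tool frame: the origin (TCP) lies at the very end of the fingers, on their centre line; the grasp point (between the pads) lies 19 mm behind it; z points along the fingers, y is the line along which they close (so a half turn about z gives the same grasp; the last joint's range is limited). The gripper opens to 85 mm and grips with 20 to 120 N. Pads are 22 mm wide; open, the fingers measure 114 mm over their backs; the gripper's body (76 mm by 85 mm) begins 54 mm behind the grasp point. The pads swing forward as they close: fully open they stand 13 mm farther back than shut.
Start: joints at [1.086, 0.477, 0.022, 1.555, -0.011, 1.109, -0.083], TCP at [0.248, -0.628, 0.231] pointing down, gripper open.
Joint ranges: [-2.96, 2.96], [-0.34, 2.1], [-1.41, 1.46], [0.24, 2.44], [-1.37, 4.51], [0.17, 1.92], [-2.96, 2.96]. Speed limits (rad/s): [2.39, 2.39, 3.14, 3.14, 3.14, 3.14, 3.14].

## Interface

Orientations are given as a unit quaternion [w, x, y, z].
In Python, from station import telemetry, viewer, job, search_frame, cut_out gives the robot as it stands. The module is installed in compiled form; this text tells all that it offers.
- The arm moves only by the shell command python3 -m crank 'ROWS' [FORCE]. ROWS is JSON, a list of rows, each an object with "delta_rot": the turn, a rotation vector about the tool's x, y, z in degrees, a list of three; "xyz": the shift along the tool's x, y, z in m, a list of three; "fingers": the gripper command: -1 is fully open, 1 is shut, values between are in proportion. In form: [{"delta_rot": [ax, ay, az], "xyz": [dx, dy, dz], "fingers": fingers}, ...]. A call has 1 to 10 rows; each row is the pose to reach, as a shift and turn from the pose commanded when the call began, along the tool's axes at that moment; what a row does not reach only later rows make up. A row lasts 1/10 s, in which the tool goes at most 50 mm and 8.59 degrees, less where a joint would pass 70% of its speed; a pose out of reach is approached as far as the arm can. A call with a gripper value outside its range is refused whole. The fingers move at their own pace and stop on an object; FORCE is the grip in N (left out, the last holds). Time passes only in rows, so rows that repeat a pose let the fingers close. It gives the time, the measured TCP pose, the force, the opening and the grip force at its end, in the units of the state.
- telemetry.get_obs(): the state, without advancing time (a new reading comes with each control period).
- viewer.read_camera(name): name is "scene" or "side" or "wrist"; returns a dict with "img" (420x560x3 uint8, red, green, blue), "fx", "fy", "cx", "cy" (pixels), "k1" (the pictures are not rectified: a ray, as slopes to the right and down, at radius r is drawn at 1 + k1 r^2 times it, then the intrinsics apply), "origin" and "rotation" of the camera in the world. Camera axes: x right, y up, looking along -z (the intrinsics and any distortion apply to the point x, -y, -z); pixel columns grow to the right and rows downward; lengths in m; the calibration is good to about 2 mm. A picture is of the moment at which its call begins. There is no depth.
- job.hand_in(): hands the job in; it is judged then, once.
Trained networks look in the newest picture that a camera, given by its name, has taken for a name from the list of things; names that differ only in an ending like _2 or _b are one class to them, and where a whole thing is asked for, a point or a joint stands for the part that bears it (a point fixed in the world has none). Each returns a list of dicts, best first, with "score" (0 to 1); they miss things now and then, are a little off and sometimes report something else, mostly with a low value. They report only what shows in the picture. A call takes as long as a camera call. They do not tell look-alikes from the thing itself.
- search_frame(camera, thing): "pixel" ([column, row] in pixels, amid what is visible of it).
- cut_out(camera, thing): "pixels" (420x560 bool, what is visible of it) and "pixel" ([column, row] in pixels, amid what is visible of it).
The state is a dict: "t": time; "q": joint angles; "joint_vel": joint speeds; "joint_torque": joint torques, N m; "eef_pos": TCP position; "tool_rot": TCP orientation; "contact_force": force on the tool from outside, world axes, zero at the start; "torque": the same for the moment, N m; "gripper_width": opening from 0.0 (shut) to 1.0 (fully open); "grasp_force": force on a finger pad.
Only numpy, scipy, OpenCV 4.12 (cv2) and the standard library are available. Lean on these libraries where they do the work, as an engineer would, in place of code of your own. Each camera call takes 0.05 s, during which the arm holds its last target. There are 200 camera calls.

## Task

Set the bench strap cutter to the width its index marks: with a fingertip on the rim of the knurled wheel, roll the wheel until the fence has closed in on the index needle and the fence's leading edge (the face towards the blade) is in line with the needle. Then press the lock lever all the way down and take the hand away. Move the fence by the wheel alone, never by pushing it, keep off the blade and do not shift the index; pick nothing up and leave the things lying around the cutter where they are.

Things in the scene. Friction and masses are not known exactly. Their poses are not given: they have to be found in the camera images.
- cutter: bench strap cutter: grey cast base 130 x 220 x 16 mm, fixed on a 3 mm mat; place and yaw vary. Origin: centre of its underside, on the mat; x to the graduated rule's side, y along the fence's travel to the blade, z up. In these axes (mm): wheel at y -65 between cheeks (|x| 10 to 42, 50 high), blade post at y 83 to 105 (66 high), rule at x 46 to 60 (46 high), lock lever outside the cheek at -x
- wheel_top (a point): highest point of the rim of the knurled steel wheel, mid-width, 70 mm above the mat; it does not move as the wheel turns; axes as the cutter's. The wheel is 50 mm in diameter and 14 mm wide, its axle along the cutter's x, 25 mm below this point; its upper 20 mm stand clear of the cheeks
- wheel (a joint): turn of the knurled wheel, rad, grows as the fence closes: stroke its top along the cutter's y with a fingertip pressed down at 5 to 12 N. Rolling the top to -y (away from the blade) drives the fence to +y, closing on blade and needle; the reverse opens it. 8 mm of fence per rad, 0.32 mm per mm of rim. About 2 N at the rim turn it; it stays where it is left
- fence: steel fence that slides along the cutter's y: an upright plate 76 mm long in x, 8 mm thick, top 42 mm above the mat, with two guide rods and a rack that run back through the cheeks. Its origin coincides with the cutter's when widest open and moves with it along y, 0 to 52 mm
- fence_edge (a point): point on the fence's leading edge (the face towards the blade) at its top corner, where a lug runs beside the rule, 46 mm above the mat; axes as the cutter's
- index_mark (a point): middle of the dark needle (3 mm wide) of the brass index clip that straddles the rule, given at the level of fence_edge; axes as the cutter's. When the fence is set, fence_edge lies at y = 0 seen from here; it starts 14 to 38 mm short (negative y). A push of 6 N shifts the clip: leave it alone
- blade: upright cutting blade, 22 x 2 x 36 mm, in its holder on the blade post, fixed; origin coincides with the cutter's, the blade stands at x = 4, y = 68, z = 22 to 62 mm in the cutter's axes. Keep off
- lock (a joint): cam lock lever, rad: 0 stands raised at 46 degrees, 0.8 lies flat (all the way down); starts at 0 to 0.1; stays where it is left; about 2 N on its tip move it
- lock_tip (a point): middle of the upper face of the lever's black end (20 x 16 mm): raised about 87 mm above the mat, flat 51 mm. The lever's pivot lies at x -47, y -65, z 46 mm in the cutter's axes, its axis along y; the end is 52 mm from the pivot and points to -x when flat (x = -99 mm)
- nippers: diagonal nippers with orange handles, 145 mm long, 14 mm thick, lying on the mat; origin under the pivot
- forceps: steel locking forceps, 135 mm long, 6 mm thick, lying on the mat; origin under the middle
- awl: awl with a turned wooden handle, 130 mm long, 24 mm thick, lying on the mat; origin under the ferrule
- tub: open white tub of ochre filler, 58 mm across, 45 mm high, off the blade end of the cutter; origin under its centre
- tub_lid: white screw lid, 62 mm across, 11 mm high, flat on the mat on the lever side; origin under its centre
- glue: small white glue bottle with a yellow nozzle, 30 mm across, 88 mm high, standing on the rule side of the cutter; origin under its centre
- marker: yellow marker with a black cap, 130 mm long, 18 mm thick, lying on the rule side; origin under its middle
- bell: brass bell, 25 mm across, 29 mm high, on the mat on the lever side; origin under its centre
Not all that is in view belongs to the job. Several things look just like the marker: the one meant starts farthest from the robot's base.

How it is judged:
On the way, in this order (a step that is already met when the one before it is completed fails the run):
1. the fence is brought to the needle by the wheel, with the lock lever still up (y of fence_edge in the frame of index_mark between -0.0025 and 0.0025 m and value of joint lock below 0.4 rad), for 0.2 s.
2. the lock lever is pressed down with the fence on the needle (y of fence_edge in the frame of index_mark between -0.0025 and 0.0025 m and value of joint lock above 0.7 rad), for 0.2 s.
At the end, for the whole second after the job is handed in: the fence's leading edge is within 2.5 mm (half a division of the rule) of the middle of the needle, along the rule, and at rest; the lock lever is down (at least 0.70 of its 0.80 rad); everything else is at rest (all of step 2 and linear speed of fence below 0.003 m/s and linear speed of each of nippers, forceps, awl, tub, tub_lid, glue, marker, bell below 0.01 m/s); the robot touches nothing.
It fails at once if the robot pushes on the fence, its rods or its rack (contact force between any of the fingers, the arm and fence above 1 N).
It fails at once if the robot touches the blade or its holder (contact force between any of the fingers, the arm and blade above 0.5 N).
It fails at once if the index is shifted by more than 1.5 mm (distance of index_mark from where it was at the start of the episode above 0.0015 m).
It fails at once if a bystander is lifted, knocked or shifted by more than 15 mm (distance of any of nippers, forceps, awl, tub, tub_lid, glue, marker, bell from where it was at the start of the episode above 0.015 m).
It also fails if it takes over 64 s, if anything falls off the work surface, if the arm or the gripper's body presses on something with over 40 N, if the wrist force passes 120 N, or if a joint passes its speed limit or range.

## Working session

There is one attempt and no reset: what is moved stays moved. The work goes in short steps, Python scripts to look and compute and a shell command to move; the robot and the scene stay as the last step left them, time stands still between calls to the robot, and variables do not carry over. Pictures are saved under pics/ and viewed, at most 10 in all, crops included, and the job is handed in when it is done.

```bash
mkdir -p pics
cat > h.py <<'E'
import numpy as np, cv2
from scipy.optimize import least_squares
from scipy.spatial.transform import Rotation as R
from station import telemetry, viewer, job, search_frame, cut_out
def proj(c,P):
    p=(np.atleast_2d(P)-np.array(c['origin']))@np.array(c['rotation'])
    s=np.c_[p[:,0],-p[:,1]]/(-p[:,2:3]); s=s*(1+c['k1']*(s**2).sum(1,keepdims=True))
    return s*[c['fx'],c['fy']]+[c['cx'],c['cy']]
def ray(c,px):
    d=(np.array(px,float)-[c['cx'],c['cy']])/[c['fx'],c['fy']]; s=d.copy()
    for _ in range(20): s=d/(1+c['k1']*(s@s))
    v=np.array(c['rotation'])@np.array([s[0],-s[1],-1]); return np.array(c['origin']),v/np.linalg.norm(v)
def onz(c,px,z):
    o,v=ray(c,px); return o+v*(z-o[2])/v[2]
def tri(obs):
    A=np.zeros((3,3));b=np.zeros(3);L=[ray(*o) for o in obs]
    for o,v in L: M=np.eye(3)-np.outer(v,v);A+=M;b+=M@o
    x=np.linalg.solve(A,b); return x,[np.linalg.norm((np.eye(3)-np.outer(v,v))@(x-o)) for o,v in L]
def save(n,img,k=1): cv2.imwrite('pics/'+n,cv2.resize(img[:,:,::-1],None,fx=k,fy=k,interpolation=cv2.INTER_CUBIC))
E
cat > a.py <<'E'
from h import *
print(telemetry.get_obs())
C={}
for n in('scene','side','wrist'):
    c=C[n]=viewer.read_camera(n); save(n+'0.png',c['img'],1.4)
    print(n,np.round(c['origin'],3),np.round(c['rotation'],2).tolist(),c['fx'],c['k1'])
    for t in('cutter','wheel_top','fence','fence_edge','index_mark','blade','lock_tip','marker','bell','glue','tub'):
        print(t,[(np.round(d['pixel'],1).tolist(),round(d['score'],2)) for d in search_frame(n,t)[:4]])
E
python3 a.py
```

```text
{'t': 0.0, 'q': array([ 1.08588937,  0.47779519,  0.02231641,  1.55645074, -0.01153631,
        1.10929085, -0.08310211]), 'joint_vel': array([ 0.00192922,  0.00171478,  0.00145165, -0.00124019, -0.00142248,
        0.00043287,  0.00045072]), 'joint_torque': array([ 8.82837267e-04, -5.96444857e+01,  1.60811618e+00, -2.81190079e+01,
        1.25311731e-02,  9.30764334e-03, -3.01572220e-05]), 'eef_pos': array([ 0.24816074, -0.62709162,  0.23032884]), 'tool_rot': array([-8.82736928e-04,  9.82301846e-01,  1.87302582e-01, -2.15065715e-04]), 'contact_force': array([-0.69759586, -0.19379633,  0.64297493]), 'torque': array([0.038788  , 0.00709947, 0.04734076]), 'grasp_force': 0.0, 'gripper_width': 1.0000749235828095}
scene [ 1.111 -0.124  0.716] [0.72, 0.3, 0.24, 0.58] 392.84232341386553 -0.07246637386214258
cutter [([226.9, 251.6], 0.95)]
wheel_top [([226.6, 252.7], 0.65)]
fence [([220.6, 252.2], 0.65)]
fence_edge [([405.5, 187.4], 0.72), ([226.3, 249.9], 0.59), ([212.6, 226.2], 0.28)]
index_mark [([250.2, 253.0], 0.48)]
blade [([257.3, 232.5], 0.53)]
lock_tip [([191.9, 219.9], 0.72)]
marke
[... 218 characters left out ...]
1725839543945
cutter [([278.6, 205.4], 0.77)]
wheel_top [([280.7, 204.3], 0.97), ([279.3, 199.8], 0.49), ([370.4, 175.2], 0.37)]
fence [([281.4, 199.8], 0.84)]
fence_edge [([284.3, 199.6], 0.75)]
index_mark []
blade [([265.4, 216.4], 0.49)]
lock_tip [([282.7, 197.8], 0.49), ([280.4, 206.4], 0.32)]
marker [([254.3, 183.8], 0.63), ([422.0, 204.9], 0.6), ([312.4, 181.2], 0.52)]
bell [([313.6, 207.4], 0.43), ([280.1, 206.4], 0.22)]
glue [([227.3, 216.4], 0.73)]
tub [([243.5, 231.5], 0.65)]
wrist [ 0.311 -0.603  0.374] [0.82, -0.11, 0.07, -0.56] 342.5753640662248 -0.028835791277688434
cutter []
wheel_top []
fence []
fence_edge []
index_mark []
blade []
lock_tip []
marker []
bell []
glue []
tub []
```

```bash
sed -i "s/np.array(c\['rotation'\])/R.from_quat(np.roll(c['rotation'],-1)).as_matrix()/" h.py
python3 - <<'E'
from h import *
a=cv2.imread('pics/scene0.png')
C={n:viewer.read_camera(n) for n in('scene','side')}
save('s1.png',C['scene']['img'][130:340,120:340],3.2 and 2.8)
save('s2.png',C['side']['img'][140:260,190:450],3)
for z,p in((.003,(227,252)),):print(onz(C['scene'],p,z))
print(onz(C['side'],(278,205),.02))
E
```

```text
[ 0.5350262  -0.11423547  0.003     ]
[ 0.5483004  -0.09724543  0.02      ]
```

View pics/s1.png

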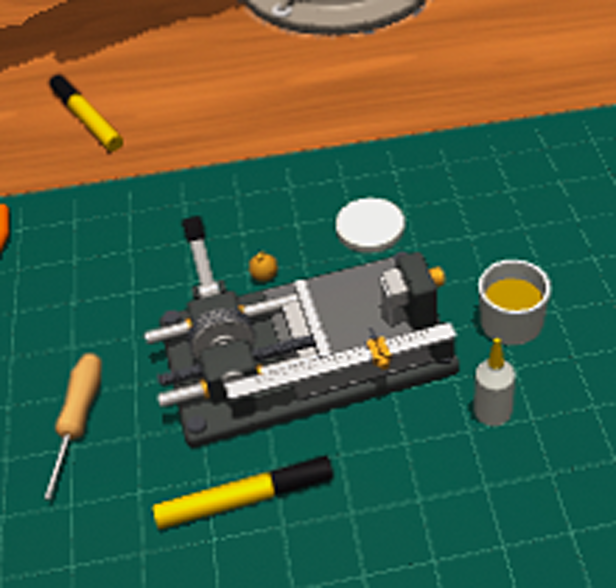

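View pics/s2.png

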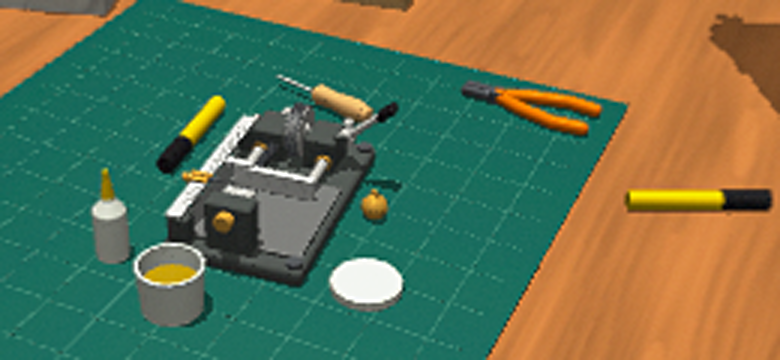

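Run:
```python
from h import *
C={n:viewer.read_camera(n) for n in('scene','side')}
A=onz(C['scene'],(187.9,288.9),.003);B=onz(C['scene'],(283.6,262.9),.003)
print(A,B,np.linalg.norm(A-B),np.degrees(np.arctan2(*(B-A)[:2]*[-1,1])))
f=lambda q:[(q[0]/2.8+120),(q[1]/2.8+130)]
g=lambda q:[(q[0]/3+190),(q[1]/3+140)]
for n,a,b in(('wheel',(218,312),(297,106)),('lever',(192,225),(388,112)),('index',(378,348),(200,177))):
    print(n,tri([(C['scene'],f(a)),(C['side'],g(b))]))
w=viewer.read_camera('wrist');s=telemetry.get_obs();T=R.from_quat(np.roll(s['tool_rot'],-1))
print(T.inv().apply(np.array(w['origin'])-s['eef_pos']),(T.inv()*R.from_quat(np.roll(w['rotation'],-1))).as_matrix().round(3), T.as_matrix().round(3),w['cx'],w['cy'])
```

```text
[ 0.61613924 -0.20947274  0.003     ] [0.59413933 0.00566781 0.003     ] 0.21626245608915345 5.838677277298606
wheel (array([ 0.55186195, -0.1717135 ,  0.07498408]), [np.float64(0.0006473361884627147), np.float64(0.000647336188462634)])
lever (array([ 0.46529046, -0.18388576,  0.08571105]), [np.float64(0.0009287507867170795), np.float64(0.0009287507867170322)])
index (array([ 0.59183142, -0.05738894,  0.0495906 ]), [np.float64(0.0003383210288960831), np.float64(0.00033832102889597095)])
[ 0.06734023  0.00062637 -0.14280098] [[-0.001  0.964  0.265]
 [ 1.     0.001 -0.001]
 [-0.001  0.265 -0.964]] [[ 0.93   0.368  0.   ]
 [ 0.368 -0.93   0.   ]
 [ 0.     0.    -1.   ]] 278.5408102464613 213.70532056501443
```

```bash
python3 -m crank '[{"delta_rot":[0,0,8],"xyz":[0.049,-0.036,-0.007],"fingers":1},{"delta_rot":[0,0,15.8],"xyz":[0.098,-0.073,-0.014],"fingers":1},{"delta_rot":[0,0,15.8],"xyz":[0.147,-0.109,-0.021],"fingers":1},{"delta_rot":[0,0,15.8],"xyz":[0.196,-0.146,-0.028],"fingers":1},{"delta_rot":[0,0,15.8],"xyz":[0.245,-0.182,-0.035],"fingers":1},{"delta_rot":[0,0,15.8],"xyz":[0.294,-0.219,-0.042],"fingers":1},{"delta_rot":[0,0,15.8],"xyz":[0.343,-0.255,-0.049],"fingers":1},{"delta_rot":[0,0,15.8],"xyz":[0.392,-0.292,-0.056],"fingers":1},{"delta_rot":[0,0,15.8],"xyz":[0.441,-0.328,-0.063],"fingers":1},{"delta_rot":[0,0,15.8],"xyz":[0.491,-0.365,-0.07],"fingers":1}]'
```

```text
t: 3.05
eef_pos: [0.5107, -0.2036, 0.2888]
tool_rot: [0.0, 0.999, 0.05, 0.0]
contact_force: [1.0, -0.5, -0.0]
gripper_width: 0.002
grasp_force: 0.0
```

```bash
python3 -m crank '[{"delta_rot":[0,0,0],"xyz":[0.03,-0.04,-0.01],"fingers":1},{"delta_rot":[0,0,0],"xyz":[0.06,-0.08,-0.01],"fingers":1},{"delta_rot":[0,0,0],"xyz":[0.068,-0.091,-0.01],"fingers":1},{"delta_rot":[0,0,0],"xyz":[0.068,-0.091,-0.01],"fingers":1},{"delta_rot":[0,0,0],"xyz":[0.068,-0.091,-0.01],"fingers":1}]'
python3 - <<'E'
from h import *
import pickle
c=viewer.read_camera('wrist');s=telemetry.get_obs();print(s['eef_pos'],s['t']);pickle.dump(c,open('w1.pkl','wb'))
save('w1.png',c['img'],1.42)
for t in('wheel_top','fence','fence_edge','index_mark','blade','lock_tip'):
    print(t,[(np.round(d['pixel'],1).tolist(),round(d['score'],2)) for d in search_frame('wrist',t)[:4]])
E
```

```text
t: 3.55
eef_pos: [0.5678, -0.1092, 0.2979]
tool_rot: [0.0, 0.999, 0.05, -0.0]
contact_force: [-0.7, -0.6, 0.2]
gripper_width: 0.003
grasp_force: 0.0
[ 0.567573   -0.10999325  0.29795325] 3.6
wheel_top [([279.8, 190.0], 0.57)]
fence [([285.6, 185.2], 0.56)]
fence_edge [([287.7, 183.6], 0.93)]
index_mark [([237.2, 154.4], 0.53)]
blade [([210.8, 195.9], 0.9)]
lock_tip [([336.4, 260.0], 0.86)]
```

View pics/w1.png

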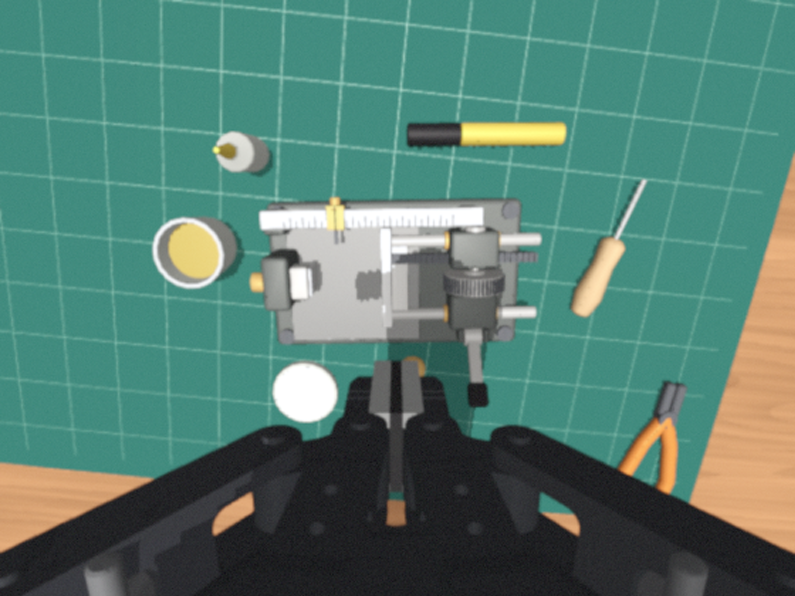

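Run:
```python
from h import *
import pickle
c=pickle.load(open('w1.pkl','rb'));save('w1c.png',c['img'][130:290,175:385],3.75)
```

```text
(no output)
```

View pics/w1c.png

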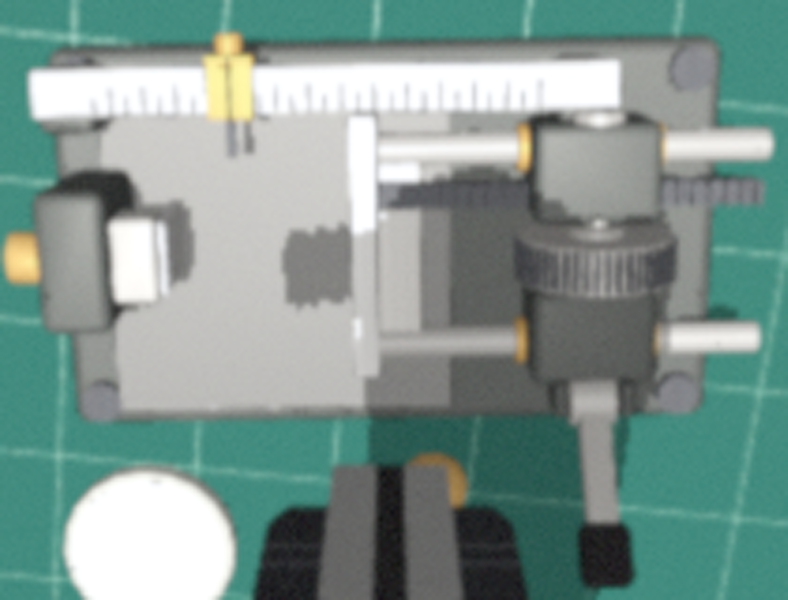

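```bash
cat > fit.py <<'E'
from h import *
import pickle
c=pickle.load(open('w1.pkl','rb'))
f=lambda q:np.array(q)/3.75+[175,130]
M=np.array([[65,110,16],[65,-110,16],[-65,-110,16],[-65,110,16],[0,-40,45],[0,-90,45],[0,83,66],[0,105,66]],float)/1e3
px=f([[50,46],[720,38],[702,414],[78,422],[516,262],[675,262],[110,260],[38,260]])
def W(p,m): return R.from_euler('z',p[2]).apply(m)+[p[0],p[1],.003]
use=[0,1,2,3]
r=least_squares(lambda p:(proj(c,W(p,M[use]))-px[use]).ravel(),[.54,-.107,.1])
p=r.x;print(p,np.degrees(p[2]));print((proj(c,W(p,M))-px).round(1).tolist())
np.save('pose.npy',p)
L=lambda q,z:R.from_euler('z',-p[2]).apply(onz(c,f(q),z)-[p[0],p[1],.003])*1e3
print('needle',L((231,138),.049),'fence',L((350,118),.049),'lever',L((606,545),.087),'lever base',L((593,385),.055))
print('wheel_top',W(p,np.array([0,-.065,.070])),'lever',W(p,np.array([-.083,-.065,.087])))
E
python3 fit.py
```

```text
[ 0.54588526 -0.11208797  0.11162892] 6.395866205785572
[[-1.6, -0.3], [1.6, -0.5], [0.8, 0.6], [-0.8, 0.6], [-0.2, -1.7], [-0.1, -2.2], [-0.2, 4.4], [-0.6, 4.6]]
needle [38.0642376  47.26973324 46.        ] fence [43.6616004  10.85611598 46.        ] lever [-80.74086041 -64.73269214  84.        ] lever base [-40.7204019  -64.53155834  52.        ]
wheel_top [ 0.55312608 -0.17668341  0.073     ] lever [ 0.47064267 -0.18592938  0.09      ]
```

```bash
python3 -m crank '[{"delta_rot":[0,0,-0.65],"xyz":[-0.021,0.047,0.05],"fingers":1},{"delta_rot":[0,0,-0.65],"xyz":[-0.021,0.047,0.1],"fingers":1},{"delta_rot":[0,0,-0.65],"xyz":[-0.021,0.047,0.15],"fingers":1},{"delta_rot":[0,0,-0.65],"xyz":[-0.021,0.047,0.18],"fingers":1},{"delta_rot":[0,0,-0.65],"xyz":[-0.021,0.047,0.205],"fingers":1},{"delta_rot":[0,0,-0.65],"xyz":[-0.021,0.047,0.205],"fingers":1},{"delta_rot":[0,0,-0.65],"xyz":[-0.021,0.047,0.205],"fingers":1}]'
python3 - <<'E'
from h import *
c=viewer.read_camera('wrist');s=telemetry.get_obs();print(s['eef_pos'],s['contact_force'])
p=np.load('pose.npy');print(R.from_euler('z',-p[2]).apply(s['eef_pos']-[p[0],p[1],.003])*1e3)
save('w2.png',c['img'],1.42)
E
```

```text
t: 4.6
eef_pos: [0.5526, -0.1571, 0.0938]
tool_rot: [0.0, 0.998, 0.056, 0.0]
contact_force: [-0.0, 0.3, 0.2]
gripper_width: -0.001
grasp_force: 0.0
[ 0.55351708 -0.15717618  0.09484217] [-0.36008891  0.90158785  0.29380696]
[  2.56162253 -45.65773913  91.84216565]
```

View pics/w2.png

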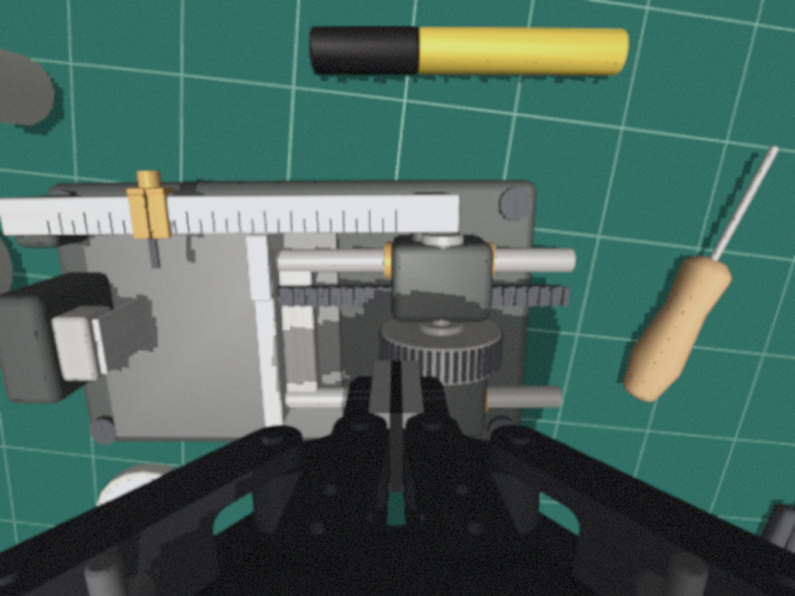

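```bash
python3 -m crank '[{"delta_rot":[0,0,0],"xyz":[-0.002,0,0.015],"fingers":1},{"delta_rot":[0,0,0],"xyz":[-0.002,0,0.02],"fingers":1},{"delta_rot":[0,0,0],"xyz":[-0.002,0,0.022],"fingers":1},{"delta_rot":[0,0,0],"xyz":[-0.002,0,0.023],"fingers":1},{"delta_rot":[0,0,0],"xyz":[-0.002,0,0.023],"fingers":1}]'
```

```text
t: 5.15
eef_pos: [0.5507, -0.1571, 0.0709]
tool_rot: [0.0, 0.998, 0.056, 0.001]
contact_force: [0.0, -0.2, 0.0]
gripper_width: -0.0
grasp_force: 0.0
```

```bash
python3 -m crank '[{"delta_rot":[0,0,0],"xyz":[0,0,0.002],"fingers":1},{"delta_rot":[0,0,0],"xyz":[0,0,0.003],"fingers":1},{"delta_rot":[0,0,0],"xyz":[0,0,0.003],"fingers":1}]'
```

```text
t: 5.45
eef_pos: [0.5508, -0.1555, 0.0683]
tool_rot: [-0.001, 0.998, 0.057, 0.0]
contact_force: [-2.3, 4.2, 9.5]
gripper_width: -0.003
grasp_force: 4.9
```

```bash
python3 -m crank '[{"delta_rot":[0,0,0],"xyz":[0,0.003,-0.001],"fingers":1},{"delta_rot":[0,0,0],"xyz":[0,0.006,-0.0016],"fingers":1},{"delta_rot":[0,0,0],"xyz":[0,0.009,-0.002],"fingers":1},{"delta_rot":[0,0,0],"xyz":[0,0.012,-0.002],"fingers":1}]'
```

```text
t: 5.85
eef_pos: [0.5522, -0.1657, 0.0719]
tool_rot: [-0.001, 0.998, 0.057, 0.0]
contact_force: [-9.8, 7.8, 30.5]
gripper_width: 0.002
grasp_force: 16.0
```

```bash
cat > gap.py <<'E'
from h import *
import sys
c=viewer.read_camera('wrist');s=telemetry.get_obs()
p=np.load('pose.npy');print(s['t'],'tip local',R.from_euler('z',-p[2]).apply(s['eef_pos']-[p[0],p[1],.003])*1e3,s['contact_force'])
# rectify onto the plane z=.049 in cutter axes: x 20..65, y 0..60mm, 10px/mm
yy=np.arange(0,65,.1);xx=np.arange(64,20,-.1)
Y,X=np.meshgrid(yy[::-1],xx)
P=R.from_euler('z',p[2]).apply(np.c_[X.ravel()/1e3,Y.ravel()/1e3,np.full(X.size,.046)])+[p[0],p[1],.003]
m=proj(c,P).astype(np.float32).reshape(*X.shape,2)
im=cv2.remap(c['img'],m[...,0],m[...,1],cv2.INTER_CUBIC)
g=im.astype(float).mean(2)
if len(sys.argv)>1: cv2.imwrite('pics/'+sys.argv[1],im[:,:,::-1])
for x0,x1 in((36,40),(41,45)):   # needle strip ; lug strip
    k=(xx>x0)&(xx<x1);l=g[k].mean(0);print(x0,l[::10].astype(int).tolist())
E
python3 gap.py r1.png
```

```text
5.9 tip local [  0.2748657  -55.34987356  69.17645171] [-9.42846086  4.74859714 28.12455455]
36 [139, 139, 140, 139, 140, 141, 141, 142, 142, 142, 143, 143, 144, 145, 124, 101, 101, 76, 114, 147, 148, 147, 150, 149, 150, 149, 151, 151, 151, 152, 152, 144, 98, 92, 102, 147, 155, 155, 155, 156, 156, 157, 157, 158, 158, 158, 159, 159, 159, 161, 180, 220, 222, 221, 222, 222, 222, 221, 175, 97, 96, 91, 94, 138, 164]
41 [139, 139, 139, 140, 141, 141, 141, 142, 142, 146, 145, 145, 145, 145, 128, 96, 97, 95, 123, 148, 148, 148, 148, 139, 147, 150, 151, 151, 151, 152, 152, 152, 123, 94, 138, 153, 151, 150, 151, 154, 157, 157, 157, 158, 158, 159, 159, 159, 160, 160, 178, 217, 217, 217, 218, 218, 218, 216, 156, 123, 163, 142, 98, 96, 97]
```

View pics/r1.png

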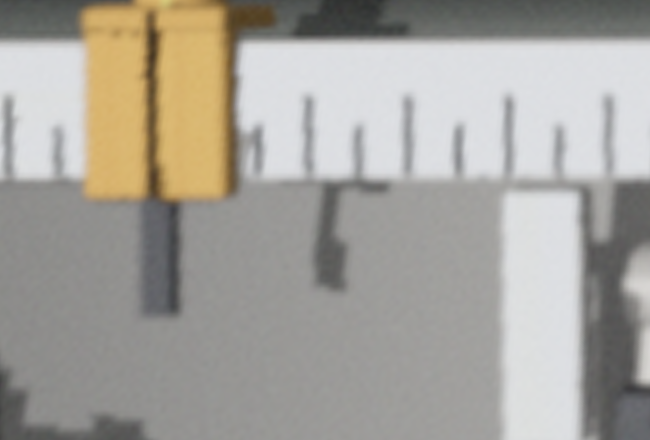

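```bash
python3 -m crank '[{"delta_rot":[0,0,0],"xyz":[0,0.003,-0.0014],"fingers":1},{"delta_rot":[0,0,0],"xyz":[0,0.006,-0.0014],"fingers":1},{"delta_rot":[0,0,0],"xyz":[0,0.009,-0.0014],"fingers":1}]'
```

```text
t: 6.2
eef_pos: [0.5535, -0.1779, 0.0729]
tool_rot: [0.0, 0.998, 0.056, 0.001]
contact_force: [-4.4, 0.8, 16.4]
gripper_width: -0.001
grasp_force: 8.2
```

```bash
python3 -m crank '[{"delta_rot":[0,0,0],"xyz":[0,0.004,-0.0005],"fingers":1},{"delta_rot":[0,0,0],"xyz":[0,0.007,-0.0005],"fingers":1},{"delta_rot":[0,0,0],"xyz":[0,0.010,-0.0004],"fingers":1},{"delta_rot":[0,0,0],"xyz":[0,0.013,0.0000],"fingers":1},{"delta_rot":[0,0,0],"xyz":[0,0.016,0.0006],"fingers":1},{"delta_rot":[0,0,0],"xyz":[0,0.019,0.0014],"fingers":1}]'; python3 gap.py
```

```text
t: 6.8
eef_pos: [0.5545, -0.1971, 0.0689]
tool_rot: [0.0, 0.998, 0.056, -0.0]
contact_force: [-0.3, -0.2, 0.5]
gripper_width: 0.001
grasp_force: 0.0
6.85 tip local [ -1.07996904 -86.09259595  65.73121994] [-0.14952512 -0.97896358  0.53030856]
36 [0, 0, 0, 0, 0, 0, 0, 0, 0, 0, 0, 0, 0, 0, 14, 104, 92, 58, 127, 141, 142, 143, 143, 142, 142, 143, 143, 144, 145, 144, 144, 145, 145, 146, 146, 145, 117, 90, 92, 111, 146, 148, 152, 210, 221, 219, 220, 221, 222, 223, 205, 113, 98, 117, 108, 103, 99, 95, 118, 155, 166, 167, 167, 168, 167]
41 [0, 0, 0, 0, 0, 0, 0, 0, 0, 0, 0, 0, 0, 0, 0, 8, 108, 85, 136, 148, 148, 146, 136, 133, 142, 143, 144, 144, 145, 144, 145, 145, 145, 146, 146, 146, 142, 99, 115, 145, 147, 144, 147, 209, 218, 216, 217, 218, 219, 220, 202, 113, 106, 148, 152, 152, 152, 152, 151, 105, 91, 92, 93, 94, 93]
```

```bash
python3 -m crank '[{"delta_rot":[0,0,0],"xyz":[0,0,-0.015],"fingers":1},{"delta_rot":[0,0,0],"xyz":[-0.001,-0.02,-0.015],"fingers":1},{"delta_rot":[0,0,0],"xyz":[-0.001,-0.039,-0.015],"fingers":1},{"delta_rot":[0,0,0],"xyz":[-0.001,-0.039,-0.005],"fingers":1},{"delta_rot":[0,0,0],"xyz":[-0.001,-0.039,-0.002],"fingers":1},{"delta_rot":[0,0,0],"xyz":[-0.001,-0.039,-0.002],"fingers":1}]'
```

```text
t: 7.45
eef_pos: [0.5491, -0.1587, 0.0708]
tool_rot: [-0.0, 0.998, 0.056, -0.0]
contact_force: [0.5, 1.5, 1.0]
gripper_width: 0.001
grasp_force: 0.3
```

```bash
python3 -m crank '[{"delta_rot":[0,0,0],"xyz":[0.002,0,0.0008],"fingers":1},{"delta_rot":[0,0,0],"xyz":[0.002,0.003,-0.0005],"fingers":1},{"delta_rot":[0,0,0],"xyz":[0.002,0.006,-0.0014],"fingers":1},{"delta_rot":[0,0,0],"xyz":[0.002,0.009,-0.0019],"fingers":1},{"delta_rot":[0,0,0],"xyz":[0.002,0.012,-0.0021],"fingers":1},{"delta_rot":[0,0,0],"xyz":[0.002,0.015,-0.0021],"fingers":1},{"delta_rot":[0,0,0],"xyz":[0.002,0.018,-0.0021],"fingers":1}]'
```

```text
t: 8.15
eef_pos: [0.5534, -0.1763, 0.0733]
tool_rot: [0.0, 0.998, 0.056, 0.0]
contact_force: [-0.5, 0.2, 0.9]
gripper_width: 0.001
grasp_force: 0.0
```

```bash
python3 -m crank '[{"delta_rot":[0,0,0],"xyz":[0,0.001,0.001],"fingers":1},{"delta_rot":[0,0,0],"xyz":[0,0.004,0.001],"fingers":1},{"delta_rot":[0,0,0],"xyz":[0,0.007,0.001],"fingers":1},{"delta_rot":[0,0,0],"xyz":[0,0.010,0.0013],"fingers":1}]'; python3 gap.py
```

```text
t: 8.55
eef_pos: [0.5546, -0.1855, 0.0726]
tool_rot: [-0.0, 0.998, 0.056, 0.0]
contact_force: [-1.5, 0.5, 4.2]
gripper_width: 0.002
grasp_force: 2.3
8.6 tip local [  0.44593222 -74.70903518  69.48653498] [-1.39427906 -0.11202543  4.51398866]
36 [137, 139, 140, 139, 140, 140, 141, 141, 141, 142, 143, 143, 143, 140, 112, 101, 100, 64, 124, 146, 146, 146, 146, 147, 147, 148, 148, 148, 149, 148, 149, 149, 151, 151, 128, 92, 92, 112, 150, 158, 213, 223, 221, 222, 223, 224, 224, 202, 104, 101, 111, 104, 98, 95, 101, 131, 159, 168, 170, 170, 170, 170, 171, 170, 172]
41 [0, 131, 139, 140, 140, 140, 141, 142, 143, 146, 147, 147, 147, 143, 113, 93, 107, 82, 130, 149, 149, 149, 141, 137, 146, 148, 148, 148, 149, 149, 150, 150, 150, 151, 147, 108, 115, 150, 150, 157, 209, 219, 217, 217, 219, 220, 220, 203, 110, 121, 155, 157, 158, 152, 128, 112, 94, 95, 95, 95, 105, 115, 149, 160, 160]
```

```bash
python3 -m crank '[{"delta_rot":[0,0,0],"xyz":[0,0.003,0.0009],"fingers":1},{"delta_rot":[0,0,0],"xyz":[0,0.006,0.0020],"fingers":1},{"delta_rot":[0,0,0],"xyz":[0,0.009,0.0034],"fingers":1},{"delta_rot":[0,0,0],"xyz":[0,0.009,-0.012],"fingers":1},{"delta_rot":[0,0,0],"xyz":[0,-0.01,-0.012],"fingers":1},{"delta_rot":[0,0,0],"xyz":[0,-0.028,-0.012],"fingers":1},{"delta_rot":[0,0,0],"xyz":[0,-0.028,-0.002],"fingers":1},{"delta_rot":[0,0,0],"xyz":[0,-0.028,0.0024],"fingers":1},{"delta_rot":[0,0,0],"xyz":[0,-0.028,0.0024],"fingers":1}]'; python3 gap.py
```

```text
t: 9.5
eef_pos: [0.5515, -0.1574, 0.0697]
tool_rot: [-0.001, 0.998, 0.056, -0.0]
contact_force: [-1.7, 4.4, 5.9]
gripper_width: -0.002
grasp_force: 3.5
9.55 tip local [  0.51062858 -45.67675607  66.71339523] [-0.96023961  5.29171375  5.58083521]
36 [139, 139, 140, 140, 141, 142, 142, 141, 143, 143, 143, 144, 145, 145, 128, 101, 100, 84, 107, 148, 148, 149, 149, 150, 150, 151, 152, 151, 152, 153, 145, 99, 93, 97, 145, 155, 173, 220, 220, 219, 220, 221, 221, 220, 165, 92, 97, 92, 89, 108, 148, 165, 167, 167, 167, 167, 168, 168, 168, 168, 170, 169, 169, 170, 169]
41 [139, 139, 140, 141, 141, 142, 141, 142, 143, 147, 149, 148, 149, 149, 134, 97, 99, 101, 117, 150, 151, 152, 150, 140, 148, 150, 151, 151, 152, 153, 153, 130, 104, 150, 153, 153, 170, 214, 215, 215, 216, 217, 216, 216, 163, 112, 159, 160, 125, 95, 96, 95, 96, 96, 98, 138, 163, 164, 166, 166, 166, 166, 167, 167, 168]
```

```bash
python3 -m crank '[{"delta_rot":[0,0,0],"xyz":[0,0.004,-0.0020],"fingers":1},{"delta_rot":[0,0,0],"xyz":[0,0.008,-0.0030],"fingers":1},{"delta_rot":[0,0,0],"xyz":[0,0.012,-0.0033],"fingers":1},{"delta_rot":[0,0,0],"xyz":[0,0.016,-0.0033],"fingers":1},{"delta_rot":[0,0,0],"xyz":[0,0.020,-0.0033],"fingers":1},{"delta_rot":[0,0,0],"xyz":[0,0.024,-0.0033],"fingers":1}]'; python3 gap.py
```

```text
t: 10.15
eef_pos: [0.5542, -0.1824, 0.073]
tool_rot: [0.0, 0.998, 0.056, 0.0]
contact_force: [-0.1, 1.7, 2.6]
gripper_width: -0.002
grasp_force: 1.7
10.2 tip local [  0.40244707 -71.697582    69.96621215] [0.6907873  0.50253614 3.73679086]
36 [139, 139, 139, 141, 141, 140, 141, 141, 142, 142, 142, 143, 144, 141, 113, 101, 99, 68, 122, 146, 146, 147, 147, 148, 147, 148, 149, 149, 172, 220, 221, 220, 222, 223, 223, 223, 178, 94, 105, 112, 106, 99, 97, 99, 131, 159, 168, 168, 169, 169, 168, 170, 172, 172, 172, 171, 170, 169, 169, 170, 170, 170, 171, 172, 172]
41 [138, 139, 139, 140, 141, 141, 141, 141, 143, 147, 148, 147, 149, 147, 117, 94, 108, 91, 129, 150, 150, 150, 144, 138, 146, 148, 149, 149, 168, 215, 217, 216, 217, 218, 219, 219, 168, 93, 126, 151, 148, 149, 155, 154, 150, 105, 94, 95, 95, 95, 95, 117, 156, 159, 159, 159, 159, 158, 158, 159, 161, 162, 162, 162, 162]
```

```bash
python3 -m crank '[{"delta_rot":[0,0,0],"xyz":[0,0.003,0.0007],"fingers":1},{"delta_rot":[0,0,0],"xyz":[0,0.006,0.0012],"fingers":1},{"delta_rot":[0,0,0],"xyz":[0,0.009,0.0022],"fingers":1},{"delta_rot":[0,0,0],"xyz":[0,0.009,-0.012],"fingers":1},{"delta_rot":[0,0,0],"xyz":[0,-0.01,-0.012],"fingers":1},{"delta_rot":[0,0,0],"xyz":[-0.001,-0.025,-0.012],"fingers":1},{"delta_rot":[0,0,0],"xyz":[-0.001,-0.025,-0.002],"fingers":1},{"delta_rot":[0,0,0],"xyz":[-0.001,-0.025,0.0032],"fingers":1},{"delta_rot":[0,0,0],"xyz":[-0.001,-0.025,0.0032],"fingers":1}]'; python3 gap.py
```

```text
t: 11.1
eef_pos: [0.5498, -0.1563, 0.069]
tool_rot: [-0.001, 0.998, 0.056, -0.001]
contact_force: [-0.9, 4.9, 4.2]
gripper_width: 0.003
grasp_force: 2.9
11.15 tip local [ -1.09462018 -44.33821347  66.0115098 ] [-1.6293739   5.02867485  3.60742958]
36 [139, 139, 140, 140, 141, 141, 142, 142, 143, 143, 144, 145, 144, 145, 130, 101, 100, 84, 105, 148, 149, 149, 150, 150, 151, 163, 214, 219, 218, 220, 220, 221, 221, 191, 93, 103, 98, 94, 89, 96, 124, 149, 162, 163, 164, 164, 166, 167, 167, 167, 168, 167, 168, 166, 165, 165, 166, 166, 166, 168, 169, 169, 169, 169, 168]
41 [139, 140, 140, 141, 141, 141, 142, 143, 143, 146, 146, 146, 147, 148, 134, 96, 96, 99, 116, 149, 150, 150, 148, 141, 149, 162, 208, 213, 213, 213, 214, 214, 216, 186, 97, 141, 152, 151, 117, 93, 93, 94, 95, 95, 102, 143, 157, 161, 161, 162, 162, 163, 164, 163, 163, 164, 165, 166, 166, 166, 166, 167, 168, 168, 168]
```

```bash
python3 -m crank '[{"delta_rot":[0,0,0],"xyz":[0.001,0.004,-0.0020],"fingers":1},{"delta_rot":[0,0,0],"xyz":[0.001,0.008,-0.0032],"fingers":1},{"delta_rot":[0,0,0],"xyz":[0.001,0.012,-0.0037],"fingers":1},{"delta_rot":[0,0,0],"xyz":[0.001,0.016,-0.0038],"fingers":1},{"delta_rot":[0,0,0],"xyz":[0.001,0.020,-0.0038],"fingers":1},{"delta_rot":[0,0,0],"xyz":[0.001,0.024,-0.0038],"fingers":1},{"delta_rot":[0,0,0],"xyz":[0.001,0.024,-0.0038],"fingers":1}]'; python3 gap.py r2.png
```

```text
t: 11.85
eef_pos: [0.5534, -0.1823, 0.0731]
tool_rot: [0.0, 0.998, 0.055, -0.0]
contact_force: [-1.8, -1.0, 2.0]
gripper_width: -0.005
grasp_force: 1.1
11.9 tip local [ -0.12198918 -70.49932898  70.11885314] [-0.40715412 -0.16528394  0.88266614]
36 [138, 139, 139, 140, 141, 140, 141, 141, 141, 143, 142, 143, 143, 142, 113, 101, 99, 75, 162, 191, 210, 221, 222, 223, 205, 107, 93, 118, 113, 108, 103, 100, 100, 129, 155, 163, 166, 165, 166, 166, 166, 168, 168, 166, 166, 166, 168, 167, 168, 168, 169, 169, 169, 169, 170, 170, 169, 168, 167, 168, 168, 169, 169, 169, 170]
41 [138, 139, 138, 140, 140, 141, 140, 142, 144, 146, 144, 145, 145, 145, 115, 90, 105, 89, 145, 196, 201, 203, 195, 186, 175, 102, 98, 142, 149, 150, 150, 151, 151, 151, 138, 96, 91, 92, 91, 92, 92, 124, 154, 154, 155, 154, 156, 156, 158, 157, 158, 157, 158, 159, 159, 159, 159, 159, 160, 160, 160, 162, 162, 161, 163]
```

View pics/r2.png

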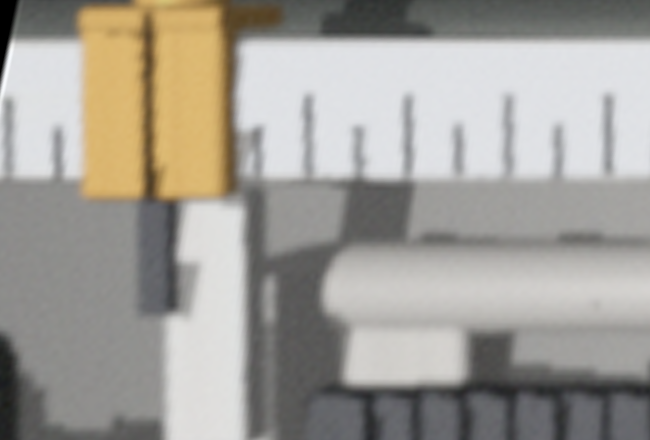

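```bash
python3 -m crank '[{"delta_rot":[0,0,0],"xyz":[0,0,-0.02],"fingers":1},{"delta_rot":[0,0,0],"xyz":[0,0,-0.06],"fingers":1},{"delta_rot":[0,0,0],"xyz":[0,-0.04,-0.07],"fingers":1},{"delta_rot":[0,0,0],"xyz":[0.005,-0.08,-0.07],"fingers":1},{"delta_rot":[0,0,0],"xyz":[0.01,-0.118,-0.07],"fingers":1},{"delta_rot":[0,0,0],"xyz":[0.01,-0.118,-0.07],"fingers":1},{"delta_rot":[0,0,0],"xyz":[0.01,-0.118,-0.07],"fingers":1},{"delta_rot":[0,0,0],"xyz":[0.01,-0.118,-0.07],"fingers":1}]'; python3 gap.py r3.png
```

```text
t: 12.7
eef_pos: [0.5506, -0.064, 0.1432]
tool_rot: [0.0, 0.998, 0.055, -0.0]
contact_force: [0.4, -0.3, -1.2]
gripper_width: 0.002
grasp_force: 0.0
12.75 tip local [  9.99449646  47.03382616 140.1983852 ] [-0.75131889 -0.58267951 -0.4057121 ]
36 [192, 193, 193, 192, 192, 192, 192, 192, 191, 191, 191, 190, 190, 191, 190, 189, 166, 141, 148, 203, 244, 251, 250, 249, 219, 187, 193, 191, 190, 189, 190, 191, 194, 195, 195, 194, 194, 194, 194, 195, 194, 194, 191, 190, 190, 190, 190, 192, 195, 195, 194, 195, 195, 195, 195, 194, 191, 190, 191, 190, 191, 192, 192, 193, 194]
41 [194, 194, 193, 193, 193, 193, 193, 193, 193, 192, 191, 192, 192, 192, 192, 192, 175, 145, 151, 213, 233, 231, 232, 231, 195, 150, 185, 189, 189, 189, 188, 188, 189, 188, 188, 188, 188, 188, 187, 188, 187, 187, 187, 187, 186, 186, 186, 186, 186, 186, 186, 186, 186, 185, 185, 184, 184, 184, 184, 184, 184, 184, 183, 183, 183]
```

View pics/r3.png

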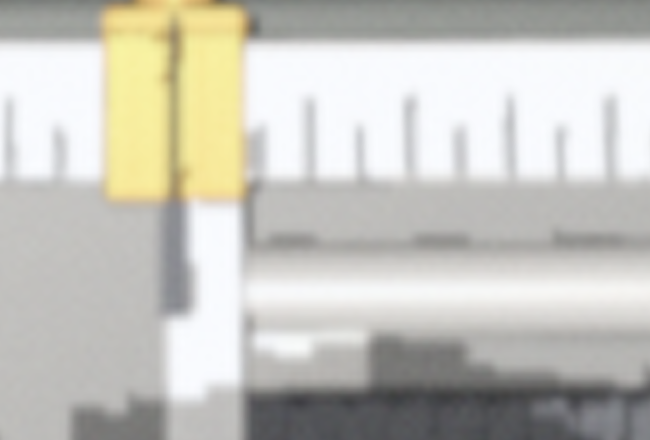

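```bash
python3 -m crank '[{"delta_rot":[0,0,0],"xyz":[-0.03,0.03,0],"fingers":1},{"delta_rot":[0,0,0],"xyz":[-0.06,0.06,0],"fingers":1},{"delta_rot":[0,0,0],"xyz":[-0.09,0.09,0],"fingers":1},{"delta_rot":[0,0,0],"xyz":[-0.103,0.112,0.01],"fingers":1},{"delta_rot":[0,0,0],"xyz":[-0.103,0.112,0.03],"fingers":1},{"delta_rot":[0,0,0],"xyz":[-0.103,0.112,0.035],"fingers":1},{"delta_rot":[0,0,0],"xyz":[-0.103,0.112,0.035],"fingers":1}]'
python3 - <<'E'
from h import *
c=viewer.read_camera('scene');s=telemetry.get_obs()
p=np.load('pose.npy');print(R.from_euler('z',-p[2]).apply(s['eef_pos']-[p[0],p[1],.003])*1e3,s['contact_force'])
save('s3.png',c['img'][170:290,150:310],4.5)
E
```

```text
t: 13.45
eef_pos: [0.4602, -0.1855, 0.1078]
tool_rot: [-0.0, 0.998, 0.056, -0.001]
contact_force: [-0.2, 0.5, 0.1]
gripper_width: 0.001
grasp_force: 0.0
[-92.50133151 -63.22757982 105.49811325] [-0.12984277  0.22028495 -0.56861266]
```

View pics/s3.png

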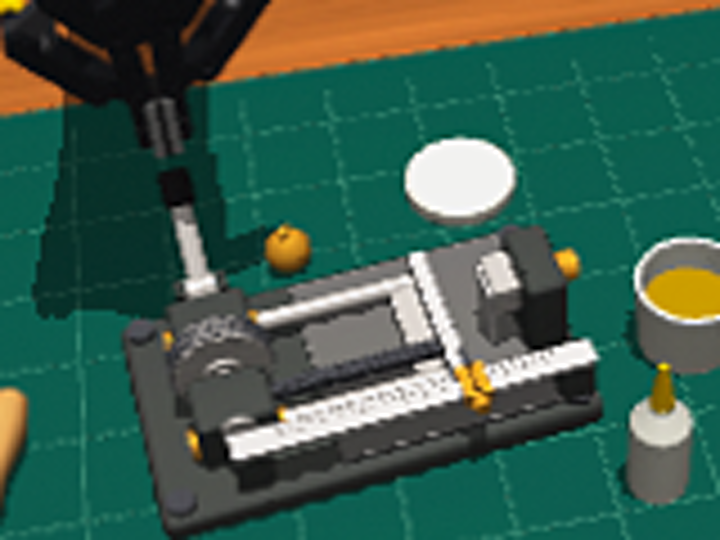

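The fingertip (168,155) stands over the lever's black end (178,185), and the fence is at the index clip (470,380). Next I press the lever down.

```bash
python3 -m crank '[{"delta_rot":[0,0,0],"xyz":[0,0.001,0.008],"fingers":1},{"delta_rot":[0,0,0],"xyz":[-0.001,0.001,0.014],"fingers":1},{"delta_rot":[0,0,0],"xyz":[-0.002,0.001,0.02],"fingers":1},{"delta_rot":[0,0,0],"xyz":[-0.003,0.001,0.026],"fingers":1},{"delta_rot":[0,0,0],"xyz":[-0.003,0.001,0.032],"fingers":1},{"delta_rot":[0,0,0],"xyz":[-0.003,0.001,0.038],"fingers":1},{"delta_rot":[0,0,0],"xyz":[-0.003,0.001,0.044],"fingers":1},{"delta_rot":[0,0,0],"xyz":[-0.003,0.001,0.049],"fingers":1},{"delta_rot":[0,0,0],"xyz":[-0.003,0.001,0.052],"fingers":1},{"delta_rot":[0,0,0],"xyz":[-0.003,0.001,0.053],"fingers":1}]'
```

```text
t: 14.5
eef_pos: [0.4578, -0.1865, 0.0551]
tool_rot: [-0.0, 0.998, 0.056, -0.0]
contact_force: [-1.4, -0.2, 2.4]
gripper_width: 0.003
grasp_force: 0.8
```

```bash
python3 -m crank '[{"delta_rot":[0,0,0],"xyz":[0,0,0.001],"fingers":1},{"delta_rot":[0,0,0],"xyz":[0,0,0.002],"fingers":1},{"delta_rot":[0,0,0],"xyz":[0,0,0.002],"fingers":1}]'
```

```text
t: 14.8
eef_pos: [0.458, -0.1866, 0.0539]
tool_rot: [0.0, 0.998, 0.056, 0.0]
contact_force: [-2.3, 0.1, 5.7]
gripper_width: 0.002
grasp_force: 2.7
```

```bash
python3 -m crank '[{"delta_rot":[0,0,0],"xyz":[0,0,0.0012],"fingers":1},{"delta_rot":[0,0,0],"xyz":[0,0,0.0012],"fingers":1},{"delta_rot":[0,0,0],"xyz":[0,0,0.0012],"fingers":1}]'
```

```text
t: 15.1
eef_pos: [0.458, -0.1866, 0.0535]
tool_rot: [0.0, 0.998, 0.056, 0.0]
contact_force: [-6.7, 1.9, 15.2]
gripper_width: 0.003
grasp_force: 8.0
```

Hard stop: 15 N with almost no further travel. I lift off and go back above the needle to check.

```bash
python3 -m crank '[{"delta_rot":[0,0,0],"xyz":[0,0,-0.02],"fingers":1},{"delta_rot":[0,0,0],"xyz":[0,0,-0.06],"fingers":1},{"delta_rot":[0,0,0],"xyz":[0,0,-0.09],"fingers":1},{"delta_rot":[0,0,0],"xyz":[0.04,-0.04,-0.09],"fingers":1},{"delta_rot":[0,0,0],"xyz":[0.075,-0.075,-0.09],"fingers":1},{"delta_rot":[0,0,0],"xyz":[0.105,-0.113,-0.09],"fingers":1},{"delta_rot":[0,0,0],"xyz":[0.105,-0.113,-0.09],"fingers":1},{"delta_rot":[0,0,0],"xyz":[0.105,-0.113,-0.09],"fingers":1},{"delta_rot":[0,0,0],"xyz":[0.105,-0.113,-0.09],"fingers":1}]'; python3 gap.py r4.png
python3 - <<'E'
from h import *
a=cv2.imread('pics/r4.png');c=viewer.read_camera('scene')
b=cv2.resize(c['img'][180:280,160:290,::-1],(650,500));cv2.imwrite('pics/f.png',cv2.resize(np.vstack([a[150:],b]),None,fx=.75,fy=.75))
E
```

```text
t: 16.0
eef_pos: [0.549, -0.0638, 0.142]
tool_rot: [0.0, 0.998, 0.056, -0.0]
contact_force: [0.4, -0.9, 0.2]
gripper_width: -0.002
grasp_force: 0.0
16.05 tip local [  8.15986375  47.14404561 139.06475725] [-0.06313109 -0.51240865 -0.35232305]
36 [193, 193, 193, 192, 192, 192, 192, 192, 192, 191, 191, 191, 191, 190, 190, 189, 166, 140, 147, 197, 240, 250, 251, 251, 231, 189, 193, 191, 188, 188, 188, 191, 194, 193, 194, 194, 193, 193, 193, 193, 193, 190, 188, 189, 188, 188, 189, 193, 194, 194, 194, 194, 194, 194, 194, 193, 189, 189, 189, 189, 189, 190, 193, 194, 193]
41 [194, 194, 194, 194, 193, 193, 193, 193, 193, 193, 193, 195, 196, 196, 194, 195, 174, 142, 146, 207, 237, 232, 230, 230, 205, 147, 185, 191, 189, 189, 189, 189, 189, 189, 189, 189, 189, 188, 189, 188, 187, 187, 187, 187, 187, 186, 186, 186, 186, 186, 186, 186, 186, 185, 185, 185, 185, 185, 184, 184, 184, 184, 184, 184, 183]
```

View pics/f.png

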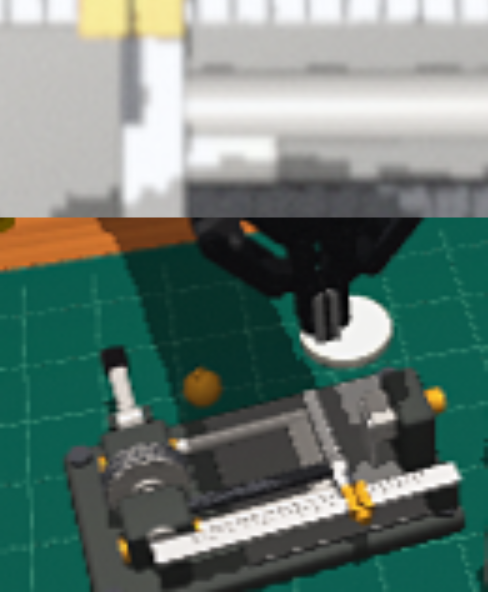

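The lever lies flat (115,358). The fence edge (121) is under the needle (131), about 1 mm past its middle and within tolerance, and the robot is clear of everything.

```bash
python3 -c "
from station import job;print(job.hand_in())"
```

```text
the job is handed in; nothing more can be done
None
```

I set the fence to the needle with the wheel (about 1 mm past its middle, limit 2.5 mm), pressed the lock lever to its stop, took the hand away and handed the job in at about 16 s; the hand-in gave no verdict.

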